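# Swap the awl handle in the V-cradle and hold the new one pressed home

### The job

Clear the finished awl handle out of the V-cradle and put it in the dark wooden tote, then take the new handle from the pale shallow tray and lay it in the V-cradle, fully down on both sides of the V, with its brass ferrule end up against the end stop. Finish while still holding it there, pressed straight down with about 10 N (a push of roughly one kilogram) so that both sides of the V carry a good share of the push, ready for the maker to mark it: do not let go at the end. Leave the tape, the glue jar and the burnishing block alone.

Things in the scene. Friction and masses are not known exactly. Their poses are not given: they have to be found in the camera images.
- cradle: Fixed V-cradle: dark steel base 164 x 70 x 12 mm, two aluminium V saddles, an end stop. Origin: centre of the base underside, at bench height; z up; x along the groove towards the stop. Saddles at x = -52 to -28 and 28 to 52 mm, 54 mm wide, tops 43 mm up; between them a 56 mm open gap for the fingers, only the base below. A 28 mm handle resting in the V has its axis 46 mm up, at y = 0. Rigid.
- jaw_left: the side of the V on the cradle's +y side (sloping 45-degree faces of both saddles); rigid part of the cradle with the same origin and axes. The bottom line of the 90-degree V is 26 mm above the bench. The faces are polished and slippery (friction about 0.15). A push with a sideways part loads one side more than the other.
- jaw_right: the side of the V on the cradle's -y side, likewise; same origin and axes as the cradle.
- stop (a point): point on the end stop's face, 72 mm from the cradle's origin along its x, at the axis of a seated handle (46 mm up). The stop is a rigid upright aluminium plate, 6 mm thick, 44 mm wide, its top 57 mm above the bench.
- finished: finished awl handle, first lying in the V-cradle 0 to 8 mm short of the stop: wooden cylinder 28 mm in diameter, 120 mm long, two dark rings, rounded butt (12 mm more) at its -x end, brass ferrule 20 mm in diameter, 12 mm long at its +x end. About 0.1 kg. Origin on the axis, mid-length of the 120 mm; x along the axis to the ferrule; may be rolled about x.
- blank: new awl handle, first lying on the tray floor, free to roll: plain wooden cylinder 28 mm in diameter, 120 mm long, flat butt, brass ferrule 20 mm in diameter, 12 mm long at its +x end. About 0.1 kg. Origin on the axis, mid-length of the 120 mm; x along the axis to the ferrule; may be rolled about x. Home, its origin is 46 mm above the cradle's, its x along the cradle's x.
- blank_tip (a point): centre of the new handle's ferrule end face, 72 mm from the handle's origin along its x.
- tote: dark wooden open box, fixed, 210 (x) x 165 (y) x 45 mm high outside, walls and floor 6 mm thick, empty at the start. Origin: centre of its underside, at bench height; z up.
- tray: pale wooden shallow tray, fixed, 240 (x) x 180 (y) x 18 mm high outside, walls and floor 5 mm thick; holds the new handle. Origin: centre of its underside, at bench height; z up.
- tape: bystander: black roll of tape lying flat, 72 mm across, 20 mm high. Origin: centre of its underside.
- glue: bystander: white glue jar, 52 mm in diameter, 85 mm high. Origin: centre of its underside.
- burnisher: bystander: dark wooden burnishing block with a brass pin, 110 x 45 x 36 mm high. Origin: centre of its underside.

How it is judged:
On the way, in this order (a step that is already met when the one before it is completed fails the run):
1. the finished handle lies in the tote, let go (x of finished in the frame of tote between -0.1 and 0.1 m and y of finished in the frame of tote between -0.078 and 0.078 m and z of finished in the frame of tote between 0.012 and 0.04 m and contact force between each of the arm, the fingers and finished below 0.1 N and linear speed of finished below 0.1 m/s), for 0.2 s.
2. the new handle is down in the V, in line with it and up to the end stop (z of blank in the frame of cradle between 0.0425 and 0.0485 m and y of blank in the frame of cradle between -0.003 and 0.003 m and angle between the x axis of blank and the x axis of cradle, either way round below 0.04 rad and x of blank_tip in the frame of cradle between 0.067 and 0.075 m), for 0.1 s.
At the end, for the whole second after the job is handed in: The new handle lies in the V (axis within 3 mm of home, 0.04 rad of the groove), ferrule within 5 mm of the end stop, and the fingers hold it pressed with 2 to 25 N on each side of the V; the finished handle lies at rest in the tote, let go (all of step 1 and all of step 2 and contact force between blank and jaw_left between 2 and 25 N and contact force between blank and jaw_right between 2 and 25 N and contact force between the fingers and blank above 3 N and contact force between blank and tray below 0.1 N); the arm keeps its last pose, push and grip.
It fails at once if a bystander (tape, glue jar, burnishing block) is shifted by more than 30 mm (distance of any of tape, glue, burnisher from where it was at the start of the episode above 0.03 m).
It also fails if it takes over 61 s, if anything falls off the work surface, if the arm or the gripper's body presses on something with over 40 N, if the wrist force passes 120 N, or if a joint passes its speed limit or range.

### The arm

A 6-joint arm with a two-finger parallel gripper is mounted at the origin on the work surface. World frame = base frame: x ahead of the robot, y to its left, z up, the work surface at z = 0. Lengths are in m, angles in rad, forces in N, time in s.
With the tool pointing down it reaches from about 0.35 to 0.775 m from the base axis. Payload 5.5 kg.
Tool frame: the origin (TCP) lies at the very end of the fingers, on their centre line; the grasp point (between the pads) lies env.grasp_offset behind it (env.grasp_offset is the distance from the TCP to the grasp point, in m); x points along the fingers, y is the direction in which the jaws open and shut, and the axes are right-handed (so a half turn about x gives the same grasp; the last joint's range is limited). The gripper opens to 85 mm and grips with 20 to 120 N. Pads are 22 mm wide; open, the fingers measure 114 mm over their backs; the gripper's body (76 mm by 85 mm) begins 54 mm behind the grasp point. The pads swing forward as they close: fully open they stand 13 mm farther back than shut.
Start: joints at [-0.14, 0.313, 0.046, 1.304, 0, 1.431], TCP at [0.575, -0, 0.231] pointing down, gripper open.
Joint ranges: [-2.76, 2.76], [-0.86, 1.69], [-1.03, 1.26], [-2.2, 2.34], [-1.47, 1.5], [-3.14, 3.14]. Speed limits (rad/s): [2.57, 2.57, 3.14, 3.14, 3.14, 3.14].

### API

Orientations are given as a unit quaternion [w, x, y, z].
In Python, from workcell import get_state, viewer, job, env gives the robot as it stands.
- The arm moves only by the tool send_rows, never from a script. Its argument "plan" is a list of rows, each a list of 6 numbers: the shift along the tool's x, y, z in mm, then the turn, a rotation vector about the tool's x, y, z in degrees. A call has exactly 10 rows; each row is the pose to reach, as a shift and turn from the pose commanded when the call began, along the tool's axes at that moment; what a row does not reach only later rows make up. A row lasts 1/8 s, in which the tool goes at most 62.5 mm and 10.7 degrees, less where a joint would pass 70% of its speed; a pose out of reach is approached as far as the arm can. A call with a gripper value outside its range is refused whole. "claw" is the finger opening in mm, from 0 to 85.4, set as the call begins (left out, the last holds). The fingers move at their own pace and stop on an object; "newtons" is the grip in N (left out, the last holds). Time passes only in rows, so rows that repeat a pose let the fingers close, or fill a call up. It gives the time, the measured TCP pose, the force and the opening at its end, in the units of the state.
- get_state(): the state, without advancing time (a new reading comes with each control period).
- viewer.read_camera(name): name is "scene" or "side" or "wrist"; returns a dict with "frame" (384x512x3 uint8, blue, green, red), "mtx" (3x3 intrinsics, pixels), "rvec" (rotation vector, rad) and "tvec" (3), from world to camera coordinates, as OpenCV has them. Camera axes: x right, y down, z forward; pixel columns grow to the right and rows downward; lengths in m; the calibration is good to about 2 mm. A picture is of the moment at which its call begins. There is no depth.
- job.hand_in(): hands the job in, once; it reports no verdict.
The state is a dict: "clock": time; "joint_pos": joint angles; "qvel": joint speeds; "tau": joint torques, N m; "tcp_pos": TCP position; "orientation": TCP orientation; "wrist_force": force on the tool from outside, world axes, zero at the start; "ft_torque": the same for the moment, N m; "finger_gap": finger opening in m.
Only numpy, scipy, OpenCV 4.12 (cv2) and the standard library are available. Lean on these libraries where they do the work, as an engineer would, in place of code of your own. Each camera call takes 0.05 s, during which the arm holds its last target.

## Working session

There is one attempt and no reset: what is moved stays moved. The work goes in short steps, Python scripts to look and compute and a tool call to move; the robot and the scene stay as the last step left them, time stands still between calls to the robot, and variables do not carry over. Pictures are saved under pics/ and viewed, and the job is handed in when it is done.

Besides the shell and the picture viewer there is one more tool, called after ">>>" as name([rows], argument=value, ...), one row to a line, values as JSON. send_rows: Moves the arm, as the interface text tells. Its arguments: {"type":"object","properties":{"plan":{"type":"array"},"claw":{"type":"number"},"newtons":{"type":"number"}},"required":["plan"]}

```bash
mkdir -p pics; ls
python3 - <<'E'
from workcell import get_state, viewer, job, env
import cv2
print(env.grasp_offset, get_state())
for n in ("scene","side","wrist"):
    r=viewer.read_camera(n); cv2.imwrite(f"pics/{n}0.png",r["frame"]); print(n,r["mtx"].tolist(),r["rvec"],r["tvec"])
E
```

```text
pics
0.0187 {'clock': 0.0, 'joint_pos': array([-1.39593803e-01,  3.13967207e-01,  4.49578717e-02,  1.30358515e+00,
        1.96848061e-06,  1.43120970e+00]), 'qvel': array([-0.00098191,  0.00167329,  0.00122134,  0.0002581 , -0.00056928,
       -0.00033013]), 'tau': array([-2.90074182e-03, -4.80629075e+01,  2.98531097e+01,  1.95313990e-02,
       -3.83516899e-04, -4.27451073e-05]), 'tcp_pos': array([5.74485253e-01, 6.68572906e-05, 2.30419117e-01]), 'orientation': array([ 0.49948987,  0.49961953,  0.50050614, -0.50038366]), 'wrist_force': array([-0.10133067, -1.681757  ,  1.29244998]), 'ft_torque': array([ 0.0451989 , -0.06294909,  0.00020352]), 'finger_gap': 0.0853032456031376}
scene [[360.271905230656, 0.0, 254.63405869087435], [0.0, 360.271905230656, 193.48933907507754], [0.0, 0.0, 1.0]] [ 1.79968442  1.91250054 -0.62855531] [ 0.04039881 -0.44939618  1.19579888]
side [[373.39840501023366, 0.0, 252.57702925362264], [0.0, 373.39840501023366, 192.50402982052296], [0.0, 0.0, 1.0]] [ 0.74137693 -2.64348662  1.0888484 ] [0.52843217 0.25813594 0.79978543]
wrist [[314.81134575761513, 0.0, 255.566564874817], [0.0, 314.81134575761513, 185.07848977405007], [0.0, 0.0, 1.0]] [-2.83729362e+00 -9.27769916e-04  2.14048534e-03] [-0.57406782 -0.03861534  0.37967051]
```

View pics/scene0.png

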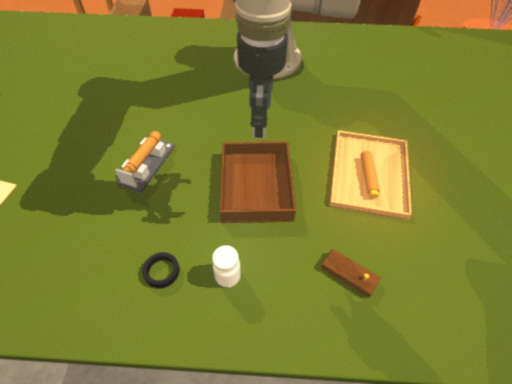

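View pics/side0.png

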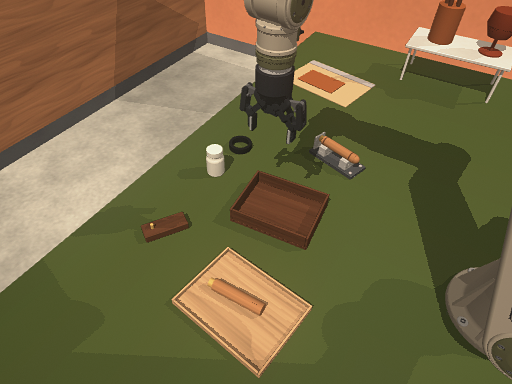

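View pics/wrist0.png

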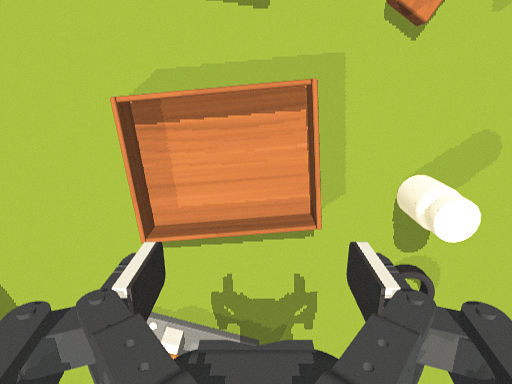

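```bash
cat > h.py <<'E'
import cv2, numpy as np
from scipy.spatial.transform import Rotation as R
from workcell import get_state, viewer, job, env
def crop(n,x0,y0,x1,y1,k,name,r=None):
    r=r or viewer.read_camera(n); f=r["frame"][y0:y1,x0:x1]
    f=cv2.resize(f,None,fx=k,fy=k,interpolation=cv2.INTER_CUBIC); cv2.imwrite("pics/"+name,f); return r
def ray(r,u,v):
    Rm=cv2.Rodrigues(np.array(r["rvec"]))[0]; t=np.array(r["tvec"]).ravel()
    c=-Rm.T@t; d=Rm.T@np.linalg.solve(r["mtx"],[u,v,1.]); return c,d/np.linalg.norm(d)
def atz(r,u,v,z):
    c,d=ray(r,u,v); return c+d*(z-c[2])/d[2]
def proj(r,P):
    return cv2.projectPoints(np.array(P,float).reshape(-1,1,3),np.array(r["rvec"]),np.array(r["tvec"]),np.array(r["mtx"]),None)[0].reshape(-1,2)
E
python3 - <<'E'
from h import *
import pickle
a=crop("scene",105,120,185,200,8,"sc_cr.png"); crop("scene",320,120,420,225,6,"sc_tr.png",a)
b=crop("side",295,120,375,185,9,"sd_cr.png"); crop("side",165,240,320,380,5,"sd_tr.png",b)
pickle.dump((a,b),open("cams.pkl","wb"))
E
```

```text
(no output)
```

View pics/sc_cr.png

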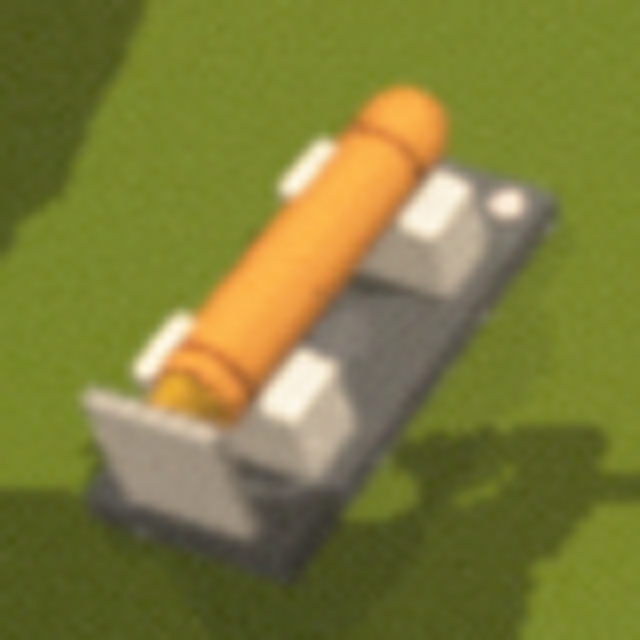

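View pics/sd_cr.png

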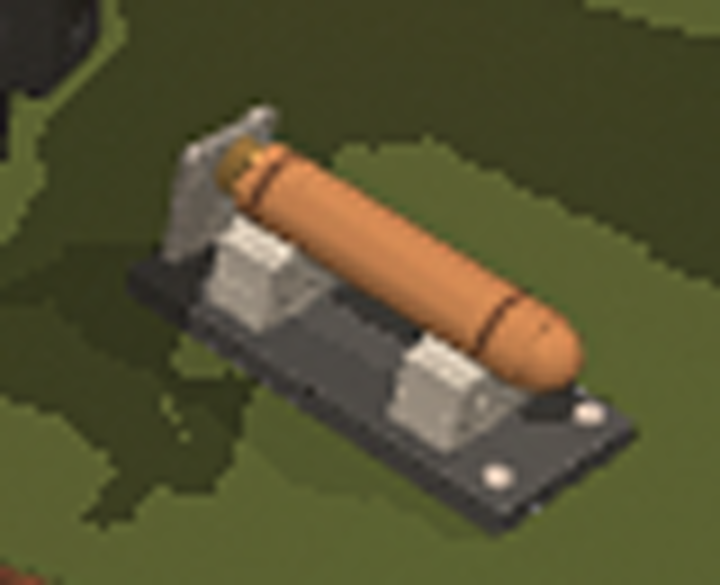

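View pics/sc_tr.png

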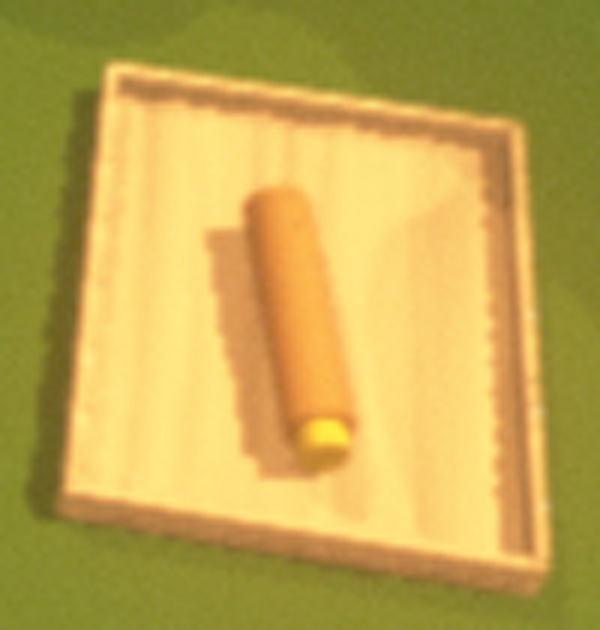

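View pics/sd_tr.png

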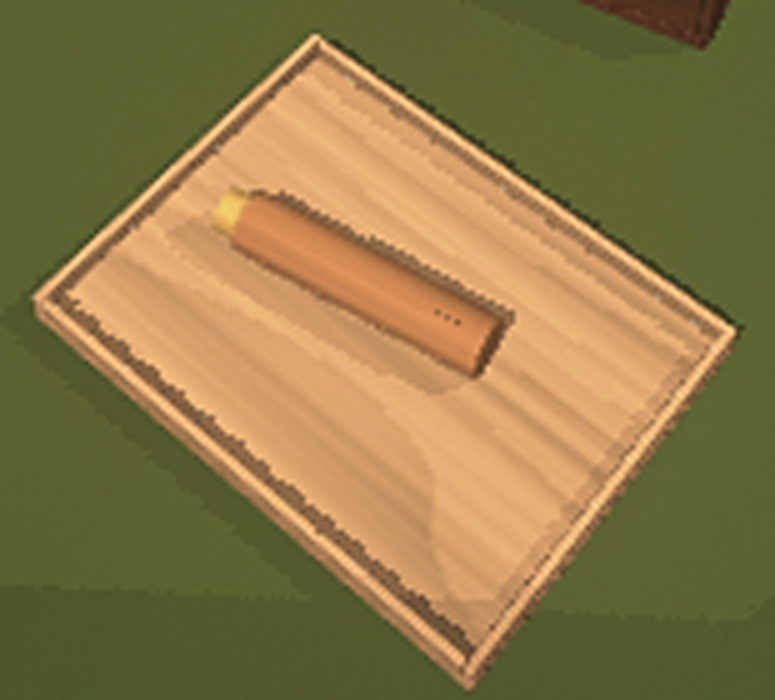

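```bash
cat > fit.py <<'E'
from h import *
import pickle
from scipy.optimize import least_squares
a,b=pickle.load(open("cams.pkl","rb"))
def fit(obs,x0,name):
    # obs: list (cam,(off x,y,k),U,V,(X,Y,Z) mm)
    def res(p,raw=False):
        out=[]
        c,s=np.cos(p[2]),np.sin(p[2])
        for cam,(ox,oy,k),U,V,P in obs:
            X,Y,Z=np.array(P)/1000
            w=[p[0]+c*X-s*Y,p[1]+s*X+c*Y,Z]
            q=proj(cam,[w])[0]
            out+=[q[0]-(ox+(U+.5)/k-.5),q[1]-(oy+(V+.5)/k-.5)]
        return np.array(out)
    r=least_squares(res,x0,loss="soft_l1",f_scale=0.7)
    print(name,np.round(r.x,4),"deg",np.degrees(r.x[2]).round(1)); print(res(r.x).reshape(-1,2).round(1).tolist())
    return r.x
S=(105,120,8);T=(295,120,9)
if __name__=="__main__":
    o=[(a,S,88,392,(75,-22,57)),(a,S,228,434,(75,22,57)),
     (a,S,308,348,(28,17,43)),(a,S,345,362,(28,27,43)),(a,S,262,410,(52,17,43)),(a,S,312,422,(52,27,43)),
     (a,S,432,170,(-52,17,43)),(a,S,472,182,(-52,27,43)),(a,S,398,225,(-28,17,43)),(a,S,440,238,(-28,27,43)),
     (a,S,557,200,(-82,35,12)),(a,S,290,575,(82,35,6)),
     (b,T,185,150,(75,22,57)),(b,T,268,110,(75,-22,57)),
     (b,T,225,235,(52,27,43)),(b,T,240,213,(52,17,43)),(b,T,283,268,(28,27,43)),(b,T,300,250,(28,17,43)),
     (b,T,408,357,(-28,27,43)),(b,T,426,335,(-28,17,43)),(b,T,468,388,(-52,27,43)),(b,T,485,365,(-52,17,43)),
     (b,T,503,515,(-82,35,12)),(b,T,635,428,(-82,-35,12)),(b,T,132,275,(82,35,12))]
    g=atz(a,145,160,0.03)
    fit(o,[g[0],g[1],-0.6],"cradle")
    SC=(320,120,6);TC=(165,240,5)
    # blank: wood at z axis 19: use butt top centre & ferrule end
    for nm,cam,C,pts in (("scene",a,SC,[(275,190,33),(323,445,19)]),("side",b,TC,[(490,347,19),(222,213,19)])):
        for U,V,z in pts: print(nm,atz(cam,C[0]+(U+.5)/C[2]-.5,C[1]+(V+.5)/C[2]-.5,z/1000).round(4))
    o=[(a,SC,110,65,(-120,-90,18)),(a,SC,523,122,(-120,90,18)),(a,SC,548,568,(120,90,18)),(a,SC,62,497,(120,-90,18)),
     (b,TC,316,36,(120,-90,18)),(b,TC,738,330,(-120,-90,18)),(b,TC,470,668,(-120,90,18)),(b,TC,37,300,(120,90,18))]
    g=atz(a,372,175,0.01); fit(o,[g[0],g[1],0],"tray")
    # tote
    I=(0,0,1)
    o=[(a,I,221,143,(-105,-82,45)),(a,I,290,141,(-105,82,45)),(a,I,294,209,(105,82,45)),(a,I,220,211,(105,-82,45)),
       (b,I,260,174,(105,-82,45)),(b,I,329,191,(-105,-82,45)),(b,I,308,236,(-105,82,45)),(b,I,231,208,(105,82,45))]
    g=atz(a,256,180,0.0); fit(o,[g[0],g[1],0],"tote")
    for n,u,v in (("tape",161,270),("glue",227,280),("burn",350,275)): print(n,atz(a,u,v,.01).round(3))
    s=get_state(); print(R.from_quat(np.roll(s["orientation"],-1)).as_matrix().round(3))
E
python3 fit.py
```

```text
cradle [ 0.4897 -0.2837 -0.3101] deg -17.8
[[0.5, 0.1], [-0.5, 0.2], [0.1, 0.1], [-0.9, -0.5], [0.4, -0.5], [-2.2, -0.8], [1.7, -0.0], [0.2, -0.5], [1.0, -0.4], [-0.7, -1.0], [0.3, -1.1], [0.6, 0.1], [-0.0, 0.7], [0.3, -0.5], [-0.5, -0.8], [-0.0, 0.3], [-0.9, -0.7], [-0.6, -0.0], [-0.2, -1.3], [0.0, -0.3], [-0.3, -0.6], [-0.0, 0.5], [0.1, -0.1], [0.3, -0.9], [-0.6, -1.0]]
scene [0.4382 0.2621 0.033 ]
scene [0.56   0.2689 0.019 ]
side [0.4332 0.2653 0.019 ]
side [0.565  0.2719 0.019 ]
tray [ 0.4803  0.2742 -0.1485] deg -8.5
[[-0.3, -0.8], [-0.2, -0.1], [0.2, 0.2], [0.4, -1.7], [-0.2, -1.3], [0.1, -0.3], [0.1, 1.4], [-1.4, -1.3]]
tote [ 0.537  -0.0077  0.0918] deg 5.3
[[0.1, -1.4], [-3.4, -0.7], [1.0, 0.6], [-1.1, 0.4], [-2.6, -5.1], [0.7, 1.9], [0.6, 1.4], [-1.3, -0.2]]
tape [ 0.775 -0.185  0.01 ]
glue [ 0.788 -0.05   0.01 ]
burn [0.763 0.197 0.01 ]
[[-0.001  1.     0.   ]
 [ 0.     0.    -1.   ]
 [-1.    -0.001 -0.   ]]
```

>>> send_rows([
  [5,-10,35,-9,0,0],
  [10,-21,71,-18,0,0],
  [16,-32,106,-27,0,0],
  [22,-42,142,-36,0,0],
  [28,-53,178,-45,0,0],
  [34,-64,213,-54,0,0],
  [40,-75,249,-63,0,0],
  [45,-85,284,-72.2,0,0],
  [45,-85,284,-72.2,0,0],
  [45,-85,284,-72.2,0,0],
], claw=70, newtons=40)

```text
clock: 1.5
tcp_pos: [0.4899, -0.2837, 0.1862]
orientation: [0.698, 0.11, 0.699, -0.11]
wrist_force: [-1.1, -0.4, 0.6]
finger_gap: 0.0702
```

Run:
```python
from h import *
import pickle
w=viewer.read_camera("wrist"); cv2.imwrite("pics/w1.png",cv2.resize(w["frame"],None,fx=1.5,fy=1.5,interpolation=cv2.INTER_CUBIC)); pickle.dump(w,open("w1.pkl","wb"))
s=get_state(); print(s["tcp_pos"],s["wrist_force"],s["joint_pos"]); print(R.from_quat(np.roll(s["orientation"],-1)).as_matrix().round(3))
```

```text
[ 0.49015512 -0.28328237  0.18637829] [0.44623101 0.75603672 0.42703087] [-6.66044603e-01  3.12564749e-01 -6.55430675e-02  1.19293652e+00
  4.01449040e-04 -3.54731183e-01]
[[ 0.     0.306  0.952]
 [ 0.     0.952 -0.306]
 [-1.     0.    -0.   ]]
```

View pics/w1.png

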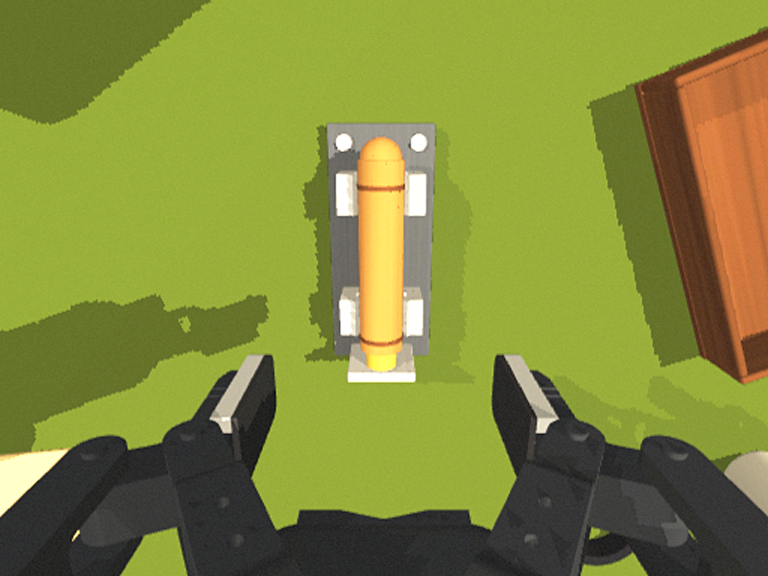

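Run:
```python
from fit import *
w=pickle.load(open("w1.pkl","rb")); I=(0,0,1.5)
o=[(w,I,327.5,123.5,(-82,-35,12)),(w,I,436,123.5,(-82,35,12)),(w,I,336.5,171.5,(-52,-27,43)),(w,I,426,171.5,(-52,27,43)),
(w,I,337,216,(-28,-27,43)),(w,I,426,216,(-28,27,43)),(w,I,340,336,(52,-27,43)),(w,I,423,336,(52,27,43)),
(w,I,348,372,(78,-22,57)),(w,I,415,372,(78,22,57))]
p=fit(o,[.49,-.284,-.31],"cradle wrist")
# handle
q=[atz(w,(u+.5)/1.5-.5,(v+.5)/1.5-.5,z) for u,v,z in ((382,137,.046),(382,188,.060),(382,342,.060),(382,371,.046))]
c,s=np.cos(p[2]),np.sin(p[2])
for x in q:
    d=x[:2]-p[:2]; print(x.round(4), "in cradle", (c*d[0]+s*d[1]).round(4),(-s*d[0]+c*d[1]).round(4))
```

```text
cradle wrist [ 0.4903 -0.2846 -0.3127] deg -17.9
[[-0.6, -0.8], [0.4, -0.8], [-0.4, 2.1], [0.6, 2.2], [0.1, -0.7], [-0.1, -0.7], [0.4, -0.3], [-0.3, -0.3], [-0.3, 6.3], [0.3, 6.3]]
[ 0.4205 -0.2617  0.046 ] in cradle -0.0735 0.0003
[ 0.4465 -0.27    0.06  ] in cradle -0.0462 0.0004
[ 0.5367 -0.2992  0.06  ] in cradle 0.0487 0.0004
[ 0.5631 -0.3078  0.046 ] in cradle 0.0765 0.0003
```

>>> send_rows([
  [20,-0.5,0,0,0,0],
  [40,-0.5,0,0,0,0],
  [60,-0.5,0,0,0,0],
  [80,-0.5,0,0,0,0],
  [100,-0.5,0,0,0,0],
  [120,-0.5,0,0,0,0],
  [138,-0.5,0,0,0,0],
  [150,-0.5,0,0,0,0],
  [156,-0.5,0,0,0,0],
  [156,-0.5,0,0,0,0],
])

```text
clock: 2.8
tcp_pos: [0.49, -0.2841, 0.0303]
orientation: [0.699, 0.109, 0.699, -0.109]
wrist_force: [-1.1, -0.2, -0.5]
finger_gap: 0.0698
```

>>> send_rows([
  [0,0,0,0,0,0],
  [0,0,0,0,0,0],
  [0,0,0,0,0,0],
  [0,0,0,0,0,0],
  [0,0,0,0,0,0],
  [0,0,0,0,0,0],
  [0,0,0,0,0,0],
  [0,0,0,0,0,0],
  [0,0,0,0,0,0],
  [0,0,0,0,0,0],
], claw=15, newtons=40)

```text
clock: 4.05
tcp_pos: [0.4902, -0.2853, 0.0309]
orientation: [0.699, 0.109, 0.698, -0.11]
wrist_force: [-1.5, -3.5, 5.8]
finger_gap: 0.0269
```

Run:
```python
from h import *
w=viewer.read_camera("wrist"); cv2.imwrite("pics/w2.png",w["frame"])
s=get_state(); print(s["tcp_pos"],s["wrist_force"],s["finger_gap"])
```

```text
[ 0.49022447 -0.28532343  0.03091113] [-1.81241592 -4.70016601  4.82230383] 0.026900458617942616
```

View pics/w2.png

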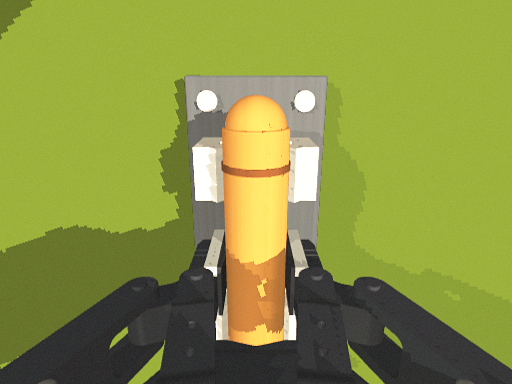

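>>> send_rows([
  [-15,0,0,0,0,0],
  [-45,0,0,0,0,0],
  [-80,0,0,0,0,0],
  [-110,20,-3,-2,0,0],
  [-125,70,-10,-6,0,0],
  [-125,125,-18,-11,0,0],
  [-125,180,-26,-16,0,0],
  [-125,235,-34,-20,0,0],
  [-125,278,-40,-23,0,0],
  [-125,278,-40,-23,0,0],
])

```text
clock: 5.35
tcp_pos: [0.5361, -0.0039, 0.1554]
orientation: [0.706, -0.033, 0.707, 0.035]
wrist_force: [0.7, -1.0, -0.6]
finger_gap: 0.0268
```

Run:
```python
from h import *
w=viewer.read_camera("wrist"); cv2.imwrite("pics/w3.png",w["frame"])
s=get_state(); print(s["tcp_pos"],s["wrist_force"],s["finger_gap"])
```

```text
[ 0.53612139 -0.00560925  0.15531315] [-0.09663278 -0.08530211 -0.54487162] 0.026546742532505132
```

View pics/w3.png

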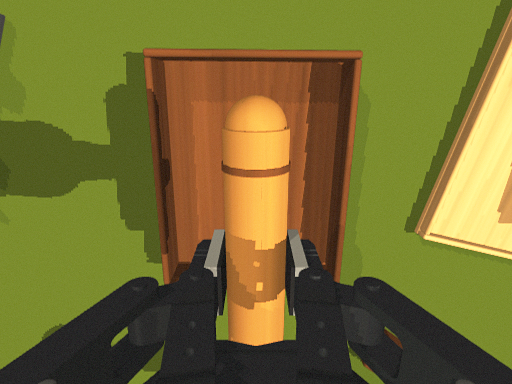

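>>> send_rows([
  [20,-1,0,0,0,0],
  [42,-1,0,0,0,0],
  [64,-1,0,0,0,0],
  [86,-1,0,0,0,0],
  [106,-1,0,0,0,0],
  [122,-1,0,0,0,0],
  [134,-1,0,0,0,0],
  [141,-1,0,0,0,0],
  [145,-1,0,0,0,0],
  [145,-1,0,0,0,0],
])

```text
clock: 6.65
tcp_pos: [0.537, -0.0085, 0.0104]
orientation: [0.706, -0.032, 0.706, 0.032]
wrist_force: [-0.1, -0.4, -0.9]
finger_gap: 0.0266
```

>>> send_rows([
  [0,0,0,0,0,0],
  [0,0,0,0,0,0],
  [0,0,0,0,0,0],
  [0,0,0,0,0,0],
  [0,0,0,0,0,0],
  [0,0,0,0,0,0],
  [0,0,0,0,0,0],
  [0,0,0,0,0,0],
  [0,0,0,0,0,0],
  [0,0,0,0,0,0],
], claw=56)

```text
clock: 7.9
tcp_pos: [0.5369, -0.0086, 0.0103]
orientation: [0.706, -0.032, 0.706, 0.032]
wrist_force: [-0.6, -0.4, -0.9]
finger_gap: 0.0562
```

Run:
```python
from h import *
w=viewer.read_camera("wrist"); cv2.imwrite("pics/w4.png",w["frame"])
s=get_state(); print(s["tcp_pos"],s["wrist_force"],s["finger_gap"])
```

```text
[ 0.53691531 -0.00856734  0.01031333] [-0.2297784  -1.1544465   0.11601132] 0.05582152479020419
```

View pics/w4.png

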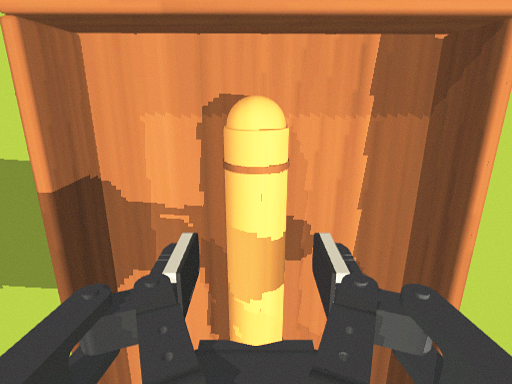

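>>> send_rows([
  [-20,0,0,0,0,0],
  [-55,0,0,0,0,0],
  [-95,0,0,0,0,0],
  [-130,25,-2,0,0,0],
  [-160,75,-5,1,0,0],
  [-160,130,-9,1,0,0],
  [-160,185,-13,2,0,0],
  [-160,240,-16,2,0,0],
  [-160,278,-19,2,0,0],
  [-160,278,-19,2,0,0],
], claw=70)

```text
clock: 9.2
tcp_pos: [0.4919, 0.269, 0.1702]
orientation: [0.707, -0.021, 0.707, 0.021]
wrist_force: [0.1, -0.9, 0.4]
finger_gap: 0.0699
```

Run:
```python
from h import *
import pickle
w=viewer.read_camera("wrist"); cv2.imwrite("pics/w5.png",cv2.resize(w["frame"],None,fx=1.5,fy=1.5,interpolation=cv2.INTER_CUBIC)); pickle.dump(w,open("w5.pkl","wb"))
a=viewer.read_camera("scene"); cv2.imwrite("pics/s5.png",a["frame"])
s=get_state(); print(s["tcp_pos"],s["wrist_force"],s["finger_gap"],s["joint_pos"])
```

```text
[0.49251564 0.26657918 0.17012144] [ 0.45297189 -0.09731927  0.56145108] 0.0697301493816174 [ 3.53030271e-01  3.09455528e-01 -1.10643987e-01  1.15106941e+00
 -4.81878034e-04  2.96187774e-01]
```

View pics/w5.png

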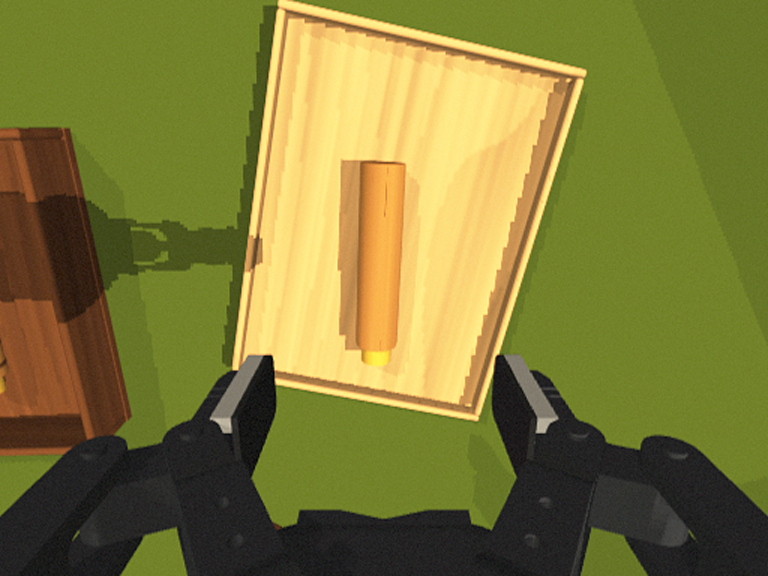

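View pics/s5.png

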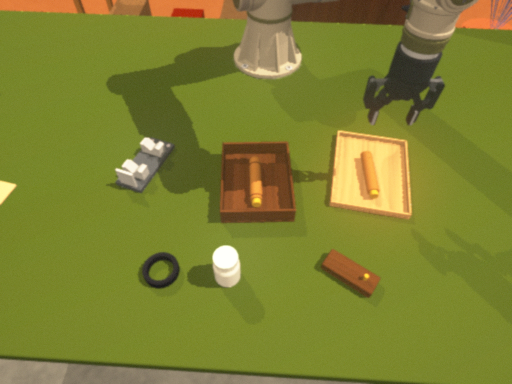

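Run:
```python
from h import *
import pickle
w=pickle.load(open("w5.pkl","rb"))
f=lambda u,v,z: atz(w,(u+.5)/1.5-.5,(v+.5)/1.5-.5,z)
A=f(382.5,162,.033); B=f(377,349,.033); T=f(375.5,366,.019)
# edges at axis height
L1,R1,L2,R2=f(361,175,.019),f(405,175,.019),f(357.5,335,.019),f(397.5,335,.019)
for x in (A,B,T,(L1+R1)/2,(L2+R2)/2): print(x.round(4))
d=(L2+R2-L1-R1)[:2]; print(np.degrees(np.arctan2(d[1],d[0])), np.linalg.norm((R1-L1)),np.linalg.norm(A-B),np.linalg.norm(T-A))
d=(B-A)[:2]; print(np.degrees(np.arctan2(d[1],d[0])))
s=get_state(); M=R.from_quat(np.roll(s["orientation"],-1)).as_matrix(); print(M.round(3))
d=d/np.linalg.norm(d); O=A[:2]+.06*d; print(O, M.T@(np.r_[O,.17]-s["tcp_pos"]))
```

```text
[0.4332 0.2653 0.033 ]
[0.5517 0.2688 0.033 ]
[0.5715 0.2687 0.019 ]
[0.4417 0.2661 0.019 ]
[0.5481 0.2688 0.019 ]
1.4458017036318007 0.02683299496473683 0.11856517007020448 0.1390698361602512
1.7033484232983744
[[-0.    -0.057  0.998]
 [-0.001  0.998  0.057]
 [-1.    -0.001 -0.   ]]
[0.49313857 0.26707354] [0.00012104 0.00045824 0.00065003]
```

>>> send_rows([
  [25,0.5,0,1.6,0,0],
  [50,0.5,0,1.6,0,0],
  [75,0.5,0,1.6,0,0],
  [98,0.5,0,1.6,0,0],
  [120,0.5,0,1.6,0,0],
  [138,0.5,0,1.6,0,0],
  [151,0.5,0,1.6,0,0],
  [159,0.5,0,1.6,0,0],
  [162.5,0.5,0,1.6,0,0],
  [162.5,0.5,0,1.6,0,0],
])

```text
clock: 10.55
tcp_pos: [0.493, 0.2671, 0.008]
orientation: [0.707, -0.01, 0.707, 0.01]
wrist_force: [0.6, 0.5, 1.5]
finger_gap: 0.0698
```

>>> send_rows([
  [0,0,0,0,0,0],
  [0,0,0,0,0,0],
  [0,0,0,0,0,0],
  [0,0,0,0,0,0],
  [0,0,0,0,0,0],
  [0,0,0,0,0,0],
  [0,0,0,0,0,0],
  [0,0,0,0,0,0],
  [0,0,0,0,0,0],
  [0,0,0,0,0,0],
], claw=15, newtons=60)

```text
clock: 11.8
tcp_pos: [0.4931, 0.2673, 0.0085]
orientation: [0.707, -0.01, 0.707, 0.01]
wrist_force: [-1.4, -0.2, 6.2]
finger_gap: 0.0259
```

Run:
```python
from h import *
w=viewer.read_camera("wrist"); cv2.imwrite("pics/w6.png",w["frame"])
s=get_state(); print(s["tcp_pos"],s["wrist_force"],s["finger_gap"])
```

```text
[0.4931147  0.26727072 0.00847072] [-0.45005094 -0.5756718   5.37644755] 0.025952811069029073
```

View pics/w6.png

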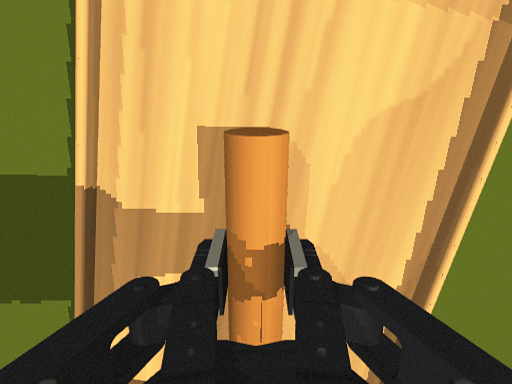

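>>> send_rows([
  [-8,0,0,0,0,0],
  [-25,0,0,0,0,0],
  [-50,0,0,0,0,0],
  [-80,0,0,0,0,0],
  [-110,-10,0,0,0,0],
  [-140,-30,-1,1,0,0],
  [-160,-65,-3,2,0,0],
  [-160,-105,-5,4,0,0],
  [-160,-150,-7,5,0,0],
  [-160,-195,-9,7,0,0],
])

```text
clock: 13.1
tcp_pos: [0.4888, 0.0707, 0.168]
orientation: [0.706, 0.033, 0.706, -0.034]
wrist_force: [-0.6, -0.4, -1.0]
finger_gap: 0.0261
```

Run:
```python
from h import *
s=get_state(); print(s["tcp_pos"],s["wrist_force"],s["finger_gap"])
M=R.from_quat(np.roll(s["orientation"],-1)).as_matrix(); print(M.round(3))
print(M.T@(np.array([.4826,-.2828,.168])-s["tcp_pos"]), np.degrees(np.arctan2(M[1,2],M[0,2])))
```

```text
[0.48879525 0.07066109 0.16797501] [-0.56482701 -0.37474531 -1.02777   ] 0.026089276550132122
[[ 0.     0.095  0.996]
 [-0.     0.996 -0.095]
 [-1.    -0.     0.   ]]
[-5.73705196e-06 -3.52461412e-01  2.72777071e-02] -5.4295575103871805
```

>>> send_rows([
  [0,-45,3,2,0,0],
  [0,-92,7,3,0,0],
  [0,-140,11,5,0,0],
  [0,-188,15,7,0,0],
  [0,-236,18,8,0,0],
  [0,-280,22,10,0,0],
  [0,-320,25,12,0,0],
  [0,-344,27,12.5,0,0],
  [0,-352,27,12.5,0,0],
  [0,-352,27,12.5,0,0],
])

```text
clock: 14.35
tcp_pos: [0.4827, -0.2805, 0.1676]
orientation: [0.698, 0.11, 0.699, -0.11]
wrist_force: [-0.6, -0.4, -1.1]
finger_gap: 0.0257
```

Run:
```python
from h import *
import pickle
w=viewer.read_camera("wrist"); cv2.imwrite("pics/w7.png",cv2.resize(w["frame"],None,fx=1.5,fy=1.5,interpolation=cv2.INTER_CUBIC)); pickle.dump(w,open("w7.pkl","wb"))
b=crop("side",265,60,385,190,5,"sd7.png"); a=crop("scene",95,70,195,200,5,"sc7.png")
s=get_state(); print(s["tcp_pos"],s["wrist_force"],s["finger_gap"])
M=R.from_quat(np.roll(s["orientation"],-1)).as_matrix(); print(M.round(4), np.degrees(np.arctan2(M[1,2],M[0,2])))
```

```text
[ 0.48296232 -0.2797207   0.16789243] [ 0.53539919  0.04395309 -1.33957375] 0.026157581486588755
[[-2.000e-04  3.058e-01  9.521e-01]
 [ 5.000e-04  9.521e-01 -3.058e-01]
 [-1.000e+00  5.000e-04 -3.000e-04]] -17.80361432959595
```

View pics/w7.png

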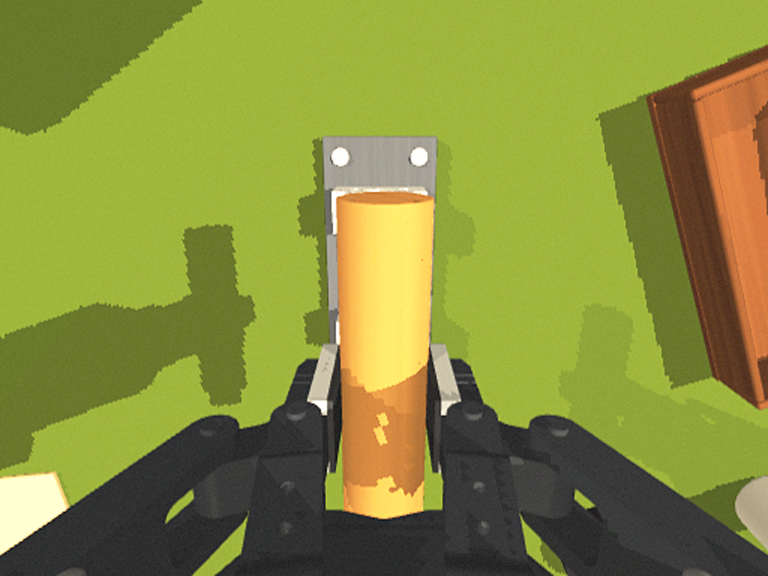

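View pics/sd7.png

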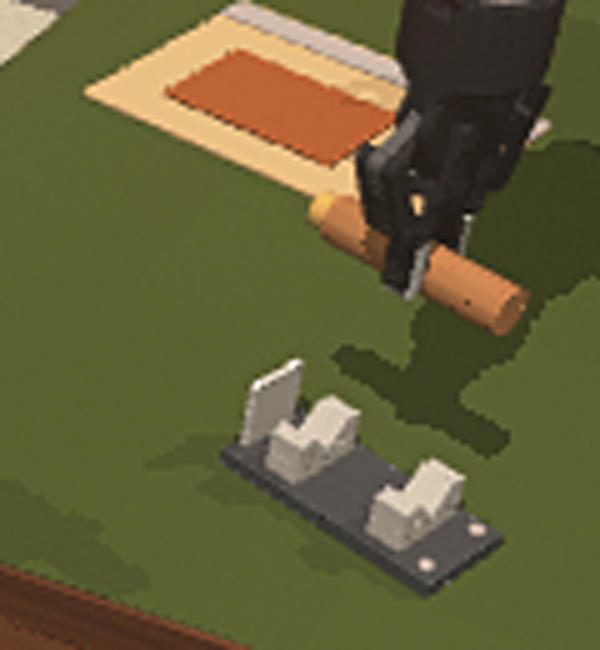

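View pics/sc7.png

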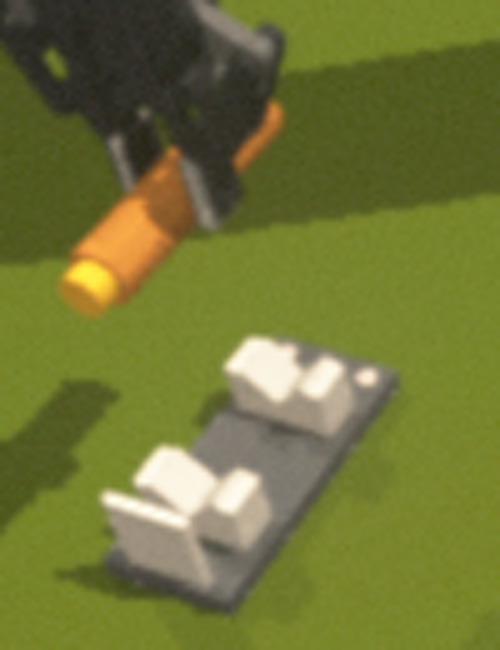

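>>> send_rows([
  [15,-2.7,0,0,0,0],
  [33,-2.7,0,0,0,0],
  [51,-2.7,0,0,0,0],
  [69,-2.7,0,0,0,0],
  [86,-2.7,0,0,0,0],
  [101,-2.7,0,0,0,0],
  [113,-2.7,0,0,0,0],
  [121,-2.7,0,0,0,0],
  [125,-2.7,0,0,0,0],
  [125,-2.7,0,0,0,0],
])

```text
clock: 15.75
tcp_pos: [0.4821, -0.2837, 0.0428]
orientation: [0.699, 0.11, 0.698, -0.11]
wrist_force: [0.7, -0.3, -1.0]
finger_gap: 0.026
```

```bash
cat > look.py <<'E'
from h import *
import pickle,sys
n=sys.argv[1]
w=viewer.read_camera("wrist"); cv2.imwrite(f"pics/w{n}.png",cv2.resize(w["frame"],None,fx=1.5,fy=1.5,interpolation=cv2.INTER_CUBIC)); pickle.dump(w,open(f"w{n}.pkl","wb"))
crop("side",295,105,375,185,8,f"sd{n}.png"); crop("scene",105,110,185,200,7,f"sc{n}.png")
E
cat > st.py <<'E'
from h import *
s=get_state(); print(s["clock"],s["tcp_pos"].round(5),s["wrist_force"].round(2),s["finger_gap"])
M=R.from_quat(np.roll(s["orientation"],-1)).as_matrix(); print("yaw",np.degrees(np.arctan2(M[1,2],M[0,2])), "F tool", (M.T@s["wrist_force"]).round(2),"T tool",(M.T@s["ft_torque"]).round(3))
yaw=-.3115;c,si=np.cos(yaw),np.sin(yaw); d=s["tcp_pos"][:2]-[.4902,-.2849]; print("cradle xy mm",1000*(c*d[0]+si*d[1]),1000*(-si*d[0]+c*d[1]))
E
python3 look.py 8; python3 st.py
```

```text
15.9 [ 0.48247 -0.28397  0.04335] [ 0.09  0.38 -0.75] 0.025883959234993998
yaw -17.90432562558829 F tool [ 0.75  0.39 -0.03] T tool [0.011 0.002 0.047]
cradle xy mm -7.644552062983421 -1.4869114764666922
```

View pics/w8.png

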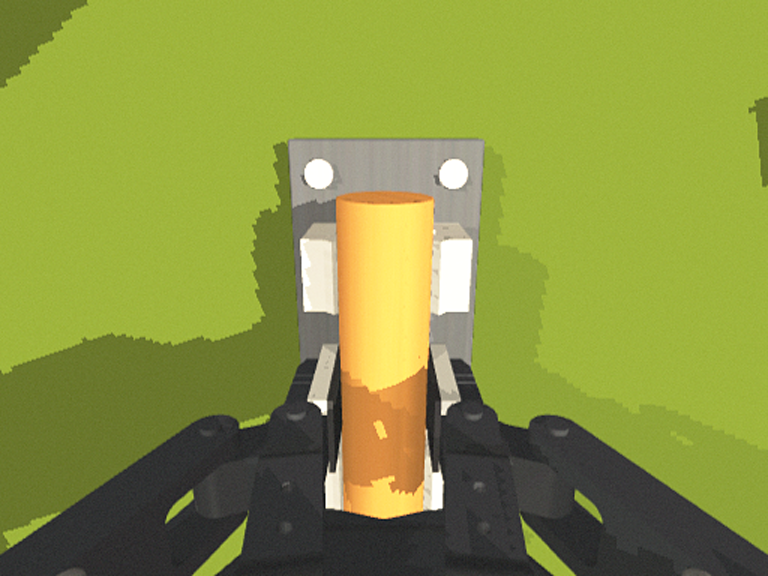

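View pics/sd8.png

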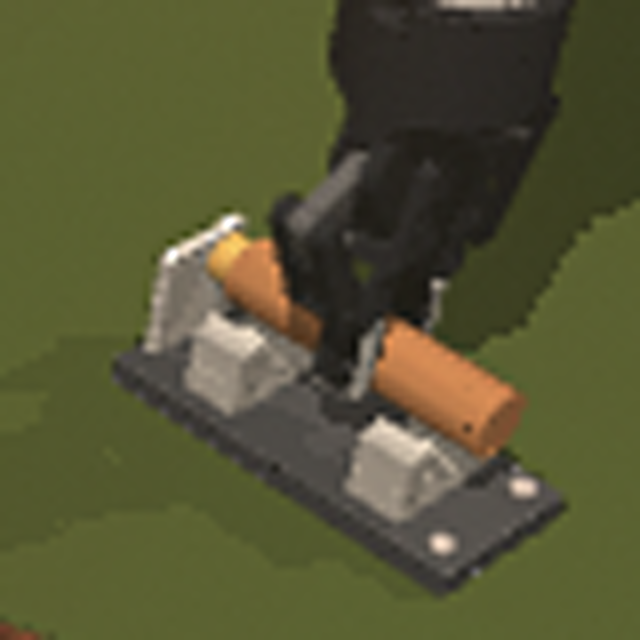

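View pics/sc8.png

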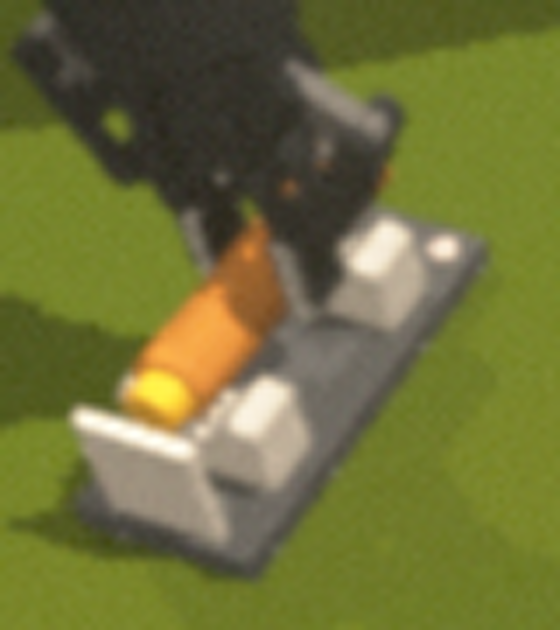

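Run:
```python
from fit import *
w=pickle.load(open("w8.pkl","rb")); I=(0,0,1.5)
o=[(w,I,289,139,(-82,-35,12)),(w,I,484,139,(-82,35,12)),
(w,I,300,237,(-52,-27,43)),(w,I,472,237,(-52,27,43)),(w,I,301,312,(-28,-27,43)),(w,I,470,312,(-28,27,43))]
p=fit(o,[.49,-.284,-.31],"cradle w8")
f=lambda u,v,z: atz(w,(u+.5)/1.5-.5,(v+.5)/1.5-.5,z)
z=.0535
c,s=np.cos(p[2]),np.sin(p[2])
for P in ((f(337,215,z)+f(434,215,z))/2,(f(341,380,z)+f(429,380,z))/2, f(386,192,z+.014), get_state()["tcp_pos"]):
    d=P[:2]-p[:2]; print(P.round(4),"cradle mm",1e3*(c*d[0]+s*d[1]),1e3*(-s*d[0]+c*d[1]))
```

```text
cradle w8 [ 0.4895 -0.2849 -0.3136] deg -18.0
[[-1.9, -2.0], [0.9, -1.8], [-1.2, 1.4], [1.1, 1.6], [0.7, -0.1], [-0.5, 0.1]]
[ 0.4311 -0.2661  0.0535] cradle mm -61.350588069068 -0.1837782509684152
[ 0.4806 -0.2822  0.0535] cradle mm -9.292526422201192 -0.1974930513449478
[ 0.4234 -0.2636  0.0675] cradle mm -69.50015359967196 -0.12817363110000785
[ 0.4825 -0.284   0.0433] cradle mm -6.989157507429779 -1.2968436737708466
```

>>> send_rows([
  [1,0,0,0,0,0],
  [2,0,0,0,0,0],
  [3,0,0,0,0,0],
  [4,0,0,0,0,0],
  [5,0,0,0,0,0],
  [6,0,0,0,0,0],
  [6.5,0,0,0,0,0],
  [7,0,0,0,0,0],
  [7,0,0,0,0,0],
  [7,0,0,0,0,0],
])

```text
clock: 17.15
tcp_pos: [0.4823, -0.2834, 0.0359]
orientation: [0.699, 0.11, 0.698, -0.11]
wrist_force: [0.9, 2.1, 0.7]
finger_gap: 0.0259
```

```bash
python3 st.py
```

```text
17.15 [ 0.4823  -0.28344  0.03594] [0.87 2.05 0.66] 0.025939770872184926
yaw -17.884922091925812 F tool [-0.66  2.22  0.19] T tool [-0.119 -0.024  0.344]
cradle xy mm -7.96860922704897 -1.0323109992600032
```

>>> send_rows([
  [0,0.3,0,0,0,0],
  [0,0.6,0,0,0,0],
  [0,0.6,0,0,0,0],
  [0.2,0.6,0,0,0,0],
  [0.4,0.6,0,0,0,0],
  [0.6,0.6,0,0,0,0],
  [0.8,0.6,0,0,0,0],
  [0.8,0.6,0,0,0,0],
  [0.8,0.6,0,0,0,0],
  [0.8,0.6,0,0,0,0],
])

```text
clock: 18.4
tcp_pos: [0.4825, -0.2831, 0.0356]
orientation: [0.699, 0.11, 0.698, -0.11]
wrist_force: [-0.7, 1.9, 5.6]
finger_gap: 0.0261
```

```bash
python3 st.py
```

```text
18.4 [ 0.48246 -0.28314  0.03556] [-0.69  1.86  5.6 ] 0.026082594367886604
yaw -17.88727003999724 F tool [-5.6   1.56 -1.22] T tool [-0.135  0.234  0.301]
cradle xy mm -7.91157041862282 -0.6937257923016961
```

>>> send_rows([
  [-0.6,0.4,0,0,0,0],
  [-0.6,0.4,1,0,0,0],
  [-0.6,0.4,2,0,0,0],
  [-0.6,0.4,3,0,0,0],
  [-0.6,0.4,4,0,0,0],
  [-0.6,0.4,5,0,0,0],
  [-0.6,0.4,5.5,0,0,0],
  [-0.6,0.4,6,0,0,0],
  [-0.6,0.4,6,0,0,0],
  [-0.6,0.4,6,0,0,0],
])

```text
clock: 19.65
tcp_pos: [0.4882, -0.2847, 0.0356]
orientation: [0.699, 0.11, 0.698, -0.11]
wrist_force: [-0.9, -2.3, 1.2]
finger_gap: 0.026
```

```bash
python3 st.py
```

```text
19.65 [ 0.48819 -0.28473  0.03559] [-0.87 -2.29  1.17] 0.02603440104275411
yaw -17.90844542491369 F tool [-1.16 -2.45 -0.12] T tool [-0.004  0.212 -0.368]
cradle xy mm -1.9619112721772667 -0.45335329086047577
```

>>> send_rows([
  [0,-0.2,0,0,0,0],
  [0,-0.3,0.5,0,0,0],
  [0,-0.3,1,0,0,0],
  [0,-0.3,1.5,0,0,0],
  [0,-0.3,2,0,0,0],
  [0,-0.3,2.5,0,0,0],
  [0,-0.3,3,0,0,0],
  [0,-0.3,3,0,0,0],
  [0,-0.3,3,0,0,0],
  [0,-0.3,3,0,0,0],
])

```text
clock: 20.9
tcp_pos: [0.4894, -0.2852, 0.0355]
orientation: [0.698, 0.11, 0.699, -0.11]
wrist_force: [-7.3, 0.9, 5.8]
finger_gap: 0.0258
```

```bash
python3 st.py; python3 look.py 9
```

```text
20.9 [ 0.48942 -0.28516  0.03554] [-7.3   0.9   5.76] 0.025758924189097893
yaw -17.906036661353717 F tool [-5.74 -1.39 -7.24] T tool [-0.101  1.292 -0.337]
cradle xy mm -0.66234399672296 -0.49117420261298633
```

View pics/sd9.png

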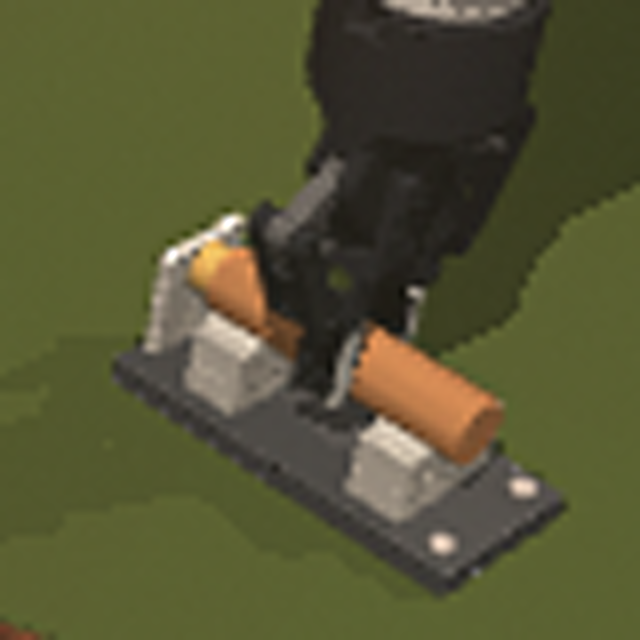

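View pics/w9.png

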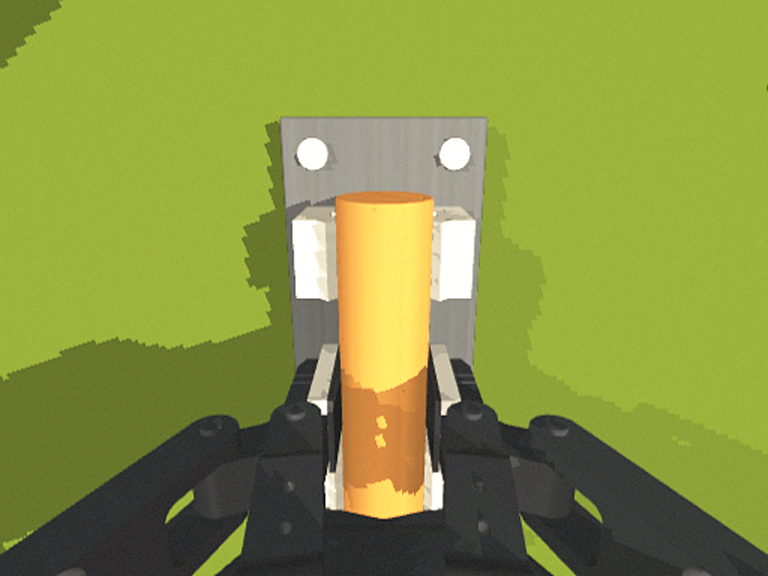

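>>> send_rows([
  [0,-0.1,-0.6,0,0,0],
  [0,-0.2,-1.1,0,0,0],
  [0,-0.2,-1.1,0,0,0],
  [0.2,-0.2,-1.1,0,0,0],
  [0.4,-0.2,-1.1,0,0,0],
  [0.5,-0.2,-1.1,0,0,0],
  [0.5,-0.2,-1.1,0,0,0],
  [0.5,-0.2,-1.1,0,0,0],
  [0.5,-0.2,-1.1,0,0,0],
  [0.5,-0.2,-1.1,0,0,0],
])

```text
clock: 22.3
tcp_pos: [0.4894, -0.2852, 0.0354]
orientation: [0.698, 0.11, 0.699, -0.11]
wrist_force: [-6.9, 2.1, 8.2]
finger_gap: 0.0263
```

```bash
python3 st.py
```

```text
22.3 [ 0.48939 -0.28524  0.03544] [-6.85  2.08  8.2 ] 0.02632890963050927
yaw -17.88607991413402 F tool [-8.2  -0.12 -7.17] T tool [-0.197  1.222  0.047]
cradle xy mm -0.6725118721500996 -0.5689049820263895
```

>>> send_rows([
  [0,0,-0.4,0,0,0],
  [0,0,-0.8,0,0,0],
  [0.1,0,-1,0,0,0],
  [0.2,0,-1,0,0,0],
  [0.2,0,-1,0,0,0],
  [0.2,0,-1,0,0,0],
  [0.2,0,-1,0,0,0],
  [0.2,0,-1,0,0,0],
  [0.2,0,-1,0,0,0],
  [0.2,0,-1,0,0,0],
])

```text
clock: 23.55
tcp_pos: [0.4894, -0.2853, 0.0354]
orientation: [0.699, 0.11, 0.698, -0.11]
wrist_force: [-4.3, 2.1, 6.6]
finger_gap: 0.0257
```

```bash
python3 st.py; python3 look.py 10; python3 st.py
```

```text
23.55 [ 0.48939 -0.28525  0.03545] [-4.26  2.09  6.63] 0.025661616960064977
yaw -17.87564646181633 F tool [-6.64  0.68 -4.69] T tool [-0.205  0.819  0.099]
cradle xy mm -0.6583757362300507 -0.582863482372043
23.7 [ 0.4894  -0.28524  0.03545] [-3.46  1.08  7.56] 0.02588367233843962
yaw -17.874793358108192 F tool [-7.56 -0.03 -3.61] T tool [-0.14   0.818  0.115]
cradle xy mm -0.6603810494628151 -0.572466164972983
```

>>> send_rows([
  [0.1,0,-0.3,0,0,0],
  [0.2,0,-0.6,0,0,0],
  [0.3,0,-0.6,0,0,0],
  [0.4,0,-0.6,0,0,0],
  [0.4,0,-0.6,0,0,0],
  [0.4,0,-0.6,0,0,0],
  [0.4,0,-0.6,0,0,0],
  [0.4,0,-0.6,0,0,0],
  [0.4,0,-0.6,0,0,0],
  [0.4,0,-0.6,0,0,0],
])

```text
clock: 24.95
tcp_pos: [0.4894, -0.2853, 0.0354]
orientation: [0.699, 0.11, 0.698, -0.11]
wrist_force: [-3.3, 1.8, 8.1]
finger_gap: 0.0263
```

```bash
python3 st.py; python3 look.py 11; python3 st.py
```

```text
24.95 [ 0.48939 -0.28526  0.03542] [-3.33  1.83  8.06] 0.026316919648807047
yaw -17.86826000133131 F tool [-8.07  0.73 -3.71] T tool [-0.22   0.734  0.248]
cradle xy mm -0.6579922657968194 -0.5866006451366188
25.1 [ 0.48937 -0.28527  0.03541] [-3.24  1.86  8.48] 0.026161223544366962
yaw -17.86744880634023 F tool [-8.49  0.77 -3.64] T tool [-0.183  0.664  0.186]
cradle xy mm -0.6747607639969087 -0.6016034807720205
```

View pics/sc11.png

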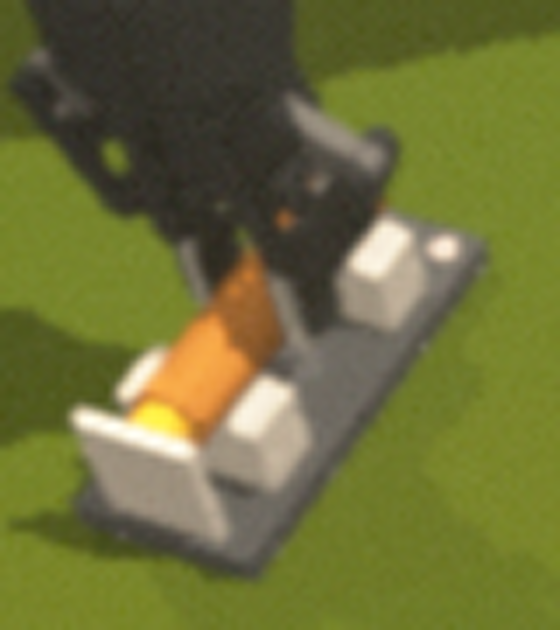

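View pics/sd11.png

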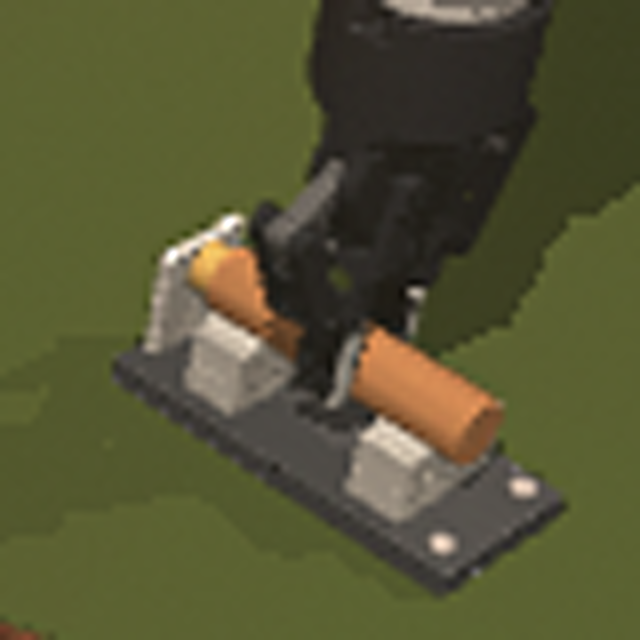

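View pics/w11.png

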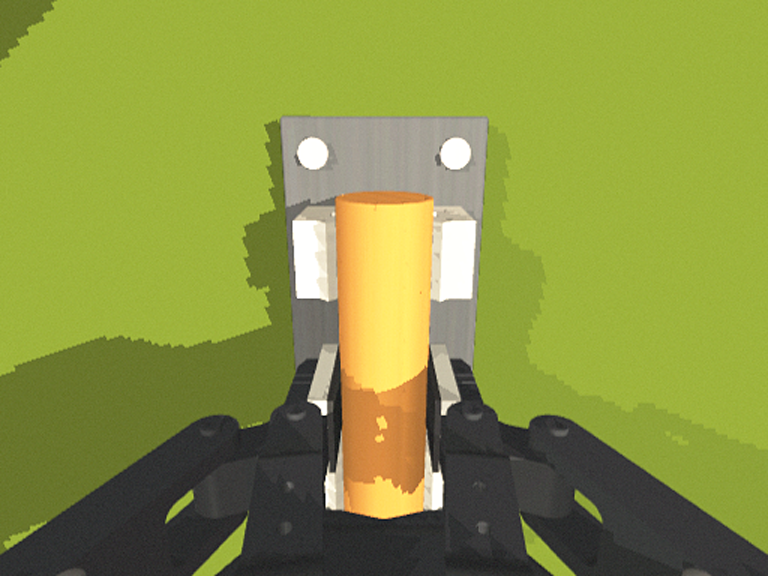

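>>> send_rows([
  [0,0.1,0,-0.2,0,0],
  [0.1,0.1,0,-0.4,0,0],
  [0.2,0.1,0,-0.4,0,0],
  [0.2,0.1,0,-0.4,0,0],
  [0.2,0.1,0,-0.4,0,0],
  [0.2,0.1,0,-0.4,0,0],
  [0.2,0.1,0,-0.4,0,0],
  [0.2,0.1,0,-0.4,0,0],
  [0.2,0.1,0,-0.4,0,0],
  [0.2,0.1,0,-0.4,0,0],
])

```text
clock: 26.35
tcp_pos: [0.4894, -0.2853, 0.0354]
orientation: [0.7, 0.108, 0.698, -0.108]
wrist_force: [-3.1, 2.8, 10.1]
finger_gap: 0.0261
```

```bash
python3 st.py; for i in 1 2; do python3 -c "
from h import *
viewer.read_camera('side')"; python3 st.py; done
```

```text
26.35 [ 0.48941 -0.28529  0.03541] [-3.08  2.76 10.13] 0.026112702662122275
yaw -17.513411821716755 F tool [-10.14   1.7   -3.74] T tool [0.1   0.812 0.245]
cradle xy mm -0.6334215193471321 -0.6178068037629834
26.4 [ 0.48939 -0.28527  0.0354 ] [-3.57  2.28  9.18] 0.026108879619357754
yaw -17.513906166912445 F tool [-9.19  1.1  -4.07] T tool [0.178 0.798 0.242]
cradle xy mm -0.6620009722841781 -0.602130887975201
26.45 [ 0.4894  -0.28528  0.03542] [-3.16  1.82 10.13] 0.025721625001108053
yaw -17.512989927951356 F tool [-10.13   0.79  -3.54] T tool [0.182 0.761 0.22 ]
cradle xy mm -0.6458319467645102 -0.6028966355710209
```

>>> send_rows([
  [0,0.1,-0.2,0.1,0,0],
  [0,0.25,-0.4,0.2,0,0],
  [0,0.25,-0.4,0.2,0,0],
  [0,0.25,-0.4,0.2,0,0],
  [0,0.25,-0.4,0.2,0,0],
  [0,0.25,-0.4,0.2,0,0],
  [0,0.25,-0.4,0.2,0,0],
  [0,0.25,-0.4,0.2,0,0],
  [0,0.25,-0.4,0.2,0,0],
  [0,0.25,-0.4,0.2,0,0],
])

```text
clock: 27.7
tcp_pos: [0.4894, -0.2853, 0.0354]
orientation: [0.7, 0.108, 0.698, -0.109]
wrist_force: [-2.2, -0.2, 8.3]
finger_gap: 0.0258
```

```bash
python3 st.py; for i in 1 2; do python3 -c "
from h import *
viewer.read_camera('side')"; python3 st.py; done; python3 -c "
from h import *
crop('scene',130,110,400,310,2.8,'end.png')"
```

```text
27.7 [ 0.4894  -0.28527  0.03543] [-2.15 -0.25  8.35] 0.025793221970140986
yaw -17.69341026342444 F tool [-8.35 -0.89 -1.95] T tool [-0.048  0.572  0.067]
cradle xy mm -0.6474488477373451 -0.5975281619915608
27.75 [ 0.4894  -0.28525  0.0354 ] [-2.38  1.05  8.32] 0.025981005882885773
yaw -17.684972892039646 F tool [-8.33  0.28 -2.56] T tool [-0.083  0.581  0.122]
cradle xy mm -0.6556762768509239 -0.5762238554499408
27.8 [ 0.48941 -0.28525  0.03543] [-2.27  0.96  8.36] 0.025803511503269455
yaw -17.687791108261163 F tool [-8.36  0.22 -2.43] T tool [-0.052  0.533  0.089]
cradle xy mm -0.6416741545197482 -0.5733015675587965
```

View pics/end.png

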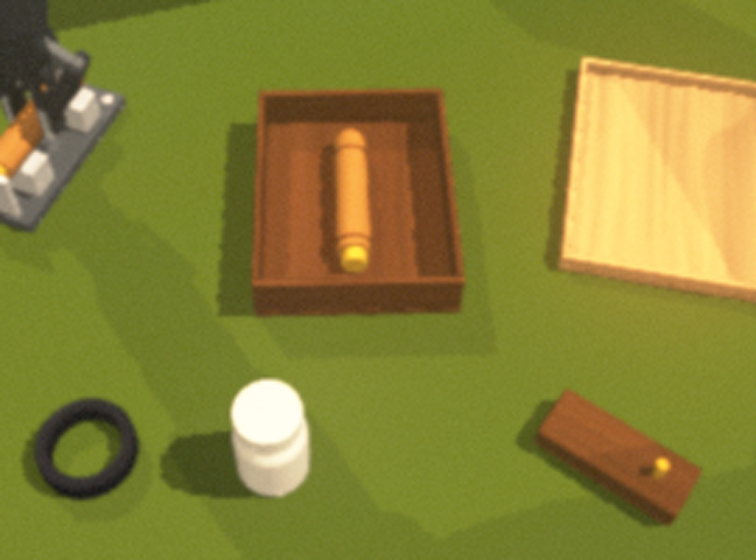

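>>> send_rows([
  [0.1,0,0,0,0,0],
  [0.2,0,0,0,0,0],
  [0.2,0,0,0,0,0],
  [0.2,0,0,0,0,0],
  [0.2,0,0,0,0,0],
  [0.2,0,0,0,0,0],
  [0.2,0,0,0,0,0],
  [0.2,0,0,0,0,0],
  [0.2,0,0,0,0,0],
  [0.2,0,0,0,0,0],
])

```text
clock: 29.1
tcp_pos: [0.4894, -0.2853, 0.0354]
orientation: [0.7, 0.108, 0.698, -0.109]
wrist_force: [-3.0, 1.4, 9.5]
finger_gap: 0.0262
```

```bash
python3 st.py; python3 -c "
from h import *
viewer.read_camera('side')"; python3 st.py
```

```text
29.1 [ 0.4894  -0.28527  0.03541] [-3.03  1.36  9.49] 0.02620093802778442
yaw -17.691379734807438 F tool [-9.5   0.37 -3.27] T tool [-0.086  0.705  0.106]
cradle xy mm -0.6496451716535545 -0.602850492383177
29.15 [ 0.48942 -0.28529  0.03542] [-3.56  0.48 10.46] 0.026134517659448204
yaw -17.690353266704097 F tool [-10.47  -0.63  -3.5 ] T tool [-0.036  0.701  0.117]
cradle xy mm -0.6260351809652576 -0.6156275621768836
```

About 10 N straight down with almost no sideways force, and the ferrule rests against the stop. I'm handing it in.

```bash
python3 -c "
from h import *
print(job.hand_in())"; python3 st.py
```

```text
the job is handed in; nothing more can be done
None
the job is handed in; nothing more can be done
```

The finished handle is in the dark tote, let go. The new handle is in the V-cradle with its ferrule against the end stop, still gripped and pressed down. I handed the job in at about 29 s of the 61 s allowed; no verdict was reported.

Last checks before handing in:
- **Push:** 9.5 to 10.5 N straight down. The sideways force was within about 0.6 N, so I expect both sides of the V to carry nearly equal loads. The force on each side can't be measured directly.
- **Ferrule:** it pushes on the end stop with about 3.5 N, which shows contact.
- **Seating:** the tool stopped moving down at 35.4 mm, which puts the handle axis at about 46 mm, its home height. The handle's turn relative to the groove is only known to roughly 0.3°; the leftover twist was under 0.1 N m.
- **Other objects:** the last scene picture shows the finished handle lying in the tote. The tray is empty, and the tape, glue jar and burnishing block look undisturbed.

The checks disagreed in one place. The camera estimates of the cradle's sideways position differed from the contact readings by about 1 mm, so I set the final centring by the measured force.

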